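Aim the inspection lamp at the specimen dish and switch it on

TASK

Swivel and tilt the inspection lamp by its handle so that it points at the middle of the round specimen dish, and only then turn the rotary switch on the supply console's sloping panel clockwise, fully on. Leave the lamp pointing at the dish, and do not shift the dish or anything else lying on the bench.

Things in the scene. Friction and masses are not known exactly. Their poses are not given: they have to be found in the camera images.
- lamp_beam (a point): Crossing of the lamp's vertical swivel axis and its tilt axis, inside the white round lamp head (120 mm long, 68 mm thick, 86 mm at the glass), 180 mm above the bench. Axes turn with the head: x is the beam direction (glass 70 mm ahead, rear end 50 mm behind), y the tilt axis (left of the beam), z through the top of the head.
- lamp_handle (a point): Middle of the lamp's handle: a round dark steel bar, 12 mm thick, 90 mm long, parallel to the tilt axis, on two arms from its ends to the head's rear. It lies 60 mm behind and 85 mm above lamp_beam in the head's axes, some 50 mm clear of the head; same axes as lamp_beam (bar along y). It stands up to 0.29 m above the bench.
- lamp_foot: Inspection lamp's round steel foot, 120 mm across, fixed to the bench; a post with a grey swivelling fork (106 mm wide) stands on it and carries the lamp head. Origin under its middle, on the swivel axis; x is its front.
- lamp_swivel (a joint): Swivel of the lamp about the vertical axis, rad, positive to the left (counter-clockwise from above), -1.7 to 1.7; 0 = along the foot's own front, which itself is turned by up to 0.15. Friction (about 0.2 N m) holds it where it is left.
- lamp_tilt (a joint): Tilt of the lamp head, rad: 0 = beam level, positive = glass down (range -0.5 to 1.2). Friction (about 0.35 N m) holds it where it is left.
- dish_center (a point): Middle of the specimen in the round white ceramic dish, 12 mm above the bench. The dish is 92 mm across and 18 mm high, loose, with a flat grey round specimen 52 mm across in it. z is up. The lamp must point here; the similar white dish that is square is not it.
- switch_grip (a point): Grip point of the rotary switch, on its axis, 34 mm out from the panel. Its handle is a black bar 64 mm long, 14 mm thick, 10 to 45 mm above the panel, on a black disc 60 mm across, 10 mm thick. Axes turn with it: y along the bar, z out of the panel along the turning axis, leaning 35 degrees from vertical. When off the bar is level and x points up the slope.
- switch (a joint): Rotary switch, rad: 0 = off (bar level), 1.05 = fully on at the stop, turned clockwise as seen facing the panel (about -z of switch_grip). Friction about 0.15 N m.
- console: Lamp supply console, fixed, on the robot's right: teal box 320 mm deep, 270 wide, 263 high, with a grey sloping front panel that faces the middle of the bench and carries the switch. Its tall part rises 50 mm behind the switch's axis and has a brow 24 mm deep over the panel, so the tool must come in leaning. Origin under its middle; -x is its front, z up.
- tray: Bystander: square white ceramic dish, 80 mm, 20 mm high, loose; origin under its middle.
- mug: Bystander: white mug, 80 mm across, 90 mm high, loose; origin under its middle.
- mould: Bystander: yellow mould of hexagon-like cells, 155 x 85 mm, 22 mm high, loose; origin under its middle.
- pliers: Bystander: pliers with green handles, 165 mm long, 13 mm high, lying; origin near their middle.
- tin: Bystander: open plain metal cup, 74 mm across, 75 mm high, loose; origin under its middle.
- bottle: Bystander: white bottle, 66 mm across, 160 mm high, loose; origin under its middle.
- jar: Bystander: brown jar, 64 mm across, 80 mm high, loose; origin under its middle.
There are look-alikes about, which are no part of the job. Leave any turquoise look-alike of the part that bears dish_center alone.

How it is judged:
On the way, in this order (a step that is already met when the one before it is completed fails the run):
1. the lamp points at the round dish (beam axis within 25 mm of its middle, sideways and up-down) while the switch is still off (y of dish_center in the frame of lamp_beam between -0.025 and 0.025 m and z of dish_center in the frame of lamp_beam between -0.025 and 0.025 m and value of joint switch below 0.2 rad), for 0.3 s.
2. the switch is turned fully on (value of joint switch above 0.92 rad), for 0.2 s.
At the end, for the whole second after the job is handed in: The lamp is still and its beam axis passes within 25 mm (sideways and up-down, in the head's axes) of the middle of the round dish; the switch stands on (over 0.92 rad of its 1.05); the dish is within 20 mm of where it stood (y of dish_center in the frame of lamp_beam between -0.025 and 0.025 m and z of dish_center in the frame of lamp_beam between -0.025 and 0.025 m and value of joint switch above 0.92 rad and distance of dish_center from where it was at the start of the episode below 0.02 m and velocity of joint lamp_swivel between -0.05 and 0.05 rad/s and velocity of joint lamp_tilt between -0.05 and 0.05 rad/s); the robot touches nothing.
It fails at once if the round dish is shifted more than 20 mm (distance of dish_center from where it was at the start of the episode above 0.02 m).
It fails at once if another loose thing on the bench is shifted more than 30 mm (distance of any of tray, mug, mould, pliers, tin, bottle, jar from where it was at the start of the episode above 0.03 m).
It also fails if it takes over 43 s, if anything falls off the work surface, if the arm or the gripper's body presses on something with over 40 N, if the wrist force passes 120 N, or if a joint passes its speed limit or range.

ROBOT

A 6-joint arm with a two-finger parallel gripper is mounted at the origin on the work surface. World frame = base frame: x ahead of the robot, y to its left, z up, the work surface at z = 0. Lengths are in m, angles in rad, forces in N, time in s.
With the tool pointing down it reaches from about 0.375 to 0.975 m from the base axis. Payload 3.8 kg.
Tool frame: the origin (TCP) lies at the very end of the fingers, on their centre line; the grasp point (between the pads) lies 19 mm behind it (grasp_offset is the distance from the TCP to the grasp point, in m); z points along the fingers, y is the line along which they close (so a half turn about z gives the same grasp; the last joint's range is limited). The gripper opens to 88 mm and grips with 3 to 60 N. Pads are 18 mm wide; open, the fingers measure 123 mm over their backs; the gripper's body (75 mm by 187 mm) begins 45 mm behind the grasp point.
Start: joints at [-1.339, 0.264, 1.604, -0, 1.274, -0.037], TCP at [0.179, -0.651, 0.239] pointing down, gripper open.
Joint ranges: [-2.63, 2.63], [-0.94, 2.18], [0.31, 2.57], [-1.31, 4.45], [0, 2.66], [-2.55, 2.55]. Speed limits (rad/s): [2.57, 2.57, 3.14, 3.14, 3.14, 3.14].

INTERFACE

Orientations are given as a unit quaternion [w, x, y, z].
In Python, from plant import get_obs, camera, close_job, grasp_offset gives the robot as it stands.
- The arm moves only by the shell command python3 -m pendant 'ROWS' [FORCE]. ROWS is JSON, a list of rows, each an object with "offset": the shift along the tool's x, y, z in mm, a list of three; "yaw": the turn about the tool's z in degrees; "claw": the finger opening in mm, from 0 to 88.1. In form: [{"offset": [dx, dy, dz], "yaw": yaw, "claw": claw}, ...]. A call has 1 to 12 rows; each row shifts and turns the commanded pose from where the row before left it, along the tool's axes as they then stand; what a row does not reach is not made up. A row lasts 1/8 s, in which the tool goes at most 62.5 mm and 10.7 degrees, less where a joint would pass 70% of its speed; a pose out of reach is approached as far as the arm can. A call is refused whole if a number of a shift passes 62.5 or a number of a turn 10.7, either way. A call with a gripper value outside its range is refused whole. The fingers move at their own pace and stop on an object; FORCE is the grip in N (left out, the last holds). Time passes only in rows, so rows that do not move let the fingers close. It gives the time, the measured TCP pose, the force, the opening and the grip force at its end, in the units of the state.
- get_obs(): the state, without advancing time (a new reading comes with each control period).
- camera(name): name is "scene" or "top"; returns a dict with "image" (480x640x3 uint8, blue, green, red), "depth" (480x640 float32, m along the optical axis (not along the pixel's ray), 0 where there is no reading), "fx", "fy", "cx", "cy" (pixels), "rvec" (rotation vector, rad) and "tvec" (3), from world to camera coordinates, as OpenCV has them. Camera axes: x right, y down, z forward; pixel columns grow to the right and rows downward; lengths in m; the calibration is good to about 2 mm. A picture is of the moment at which its call begins.
- close_job(): hands the job in; it is judged then, once.
The state is a dict: "t": time; "q": joint angles; "qvel": joint speeds; "joint_torque": joint torques, N m; "position": TCP position; "eef_rot": TCP orientation; "force": force on the tool from outside, world axes, zero at the start; "moment": the same for the moment, N m; "gripper_width": opening from 0.0 (shut) to 1.0 (fully open); "gripper_force": force on a finger pad.
Only numpy, scipy, OpenCV 4.12 (cv2) and the standard library are available. Lean on these libraries where they do the work, as an engineer would, in place of code of your own. Each camera call takes 0.05 s, during which the arm holds its last target. There are 200 camera calls.

## Working session

There is one attempt and no reset: what is moved stays moved. The work goes in short steps, Python scripts to look and compute and a shell command to move; the robot and the scene stay as the last step left them, time stands still between calls to the robot, and variables do not carry over. Pictures are saved under pics/ and viewed, at most 10 in all, crops included, and the job is handed in when it is done.

```bash
mkdir -p pics; ls; cat > h.py <<'E'
import numpy as np, cv2
from plant import get_obs, camera
def grab(n):
    c=camera(n); R=cv2.Rodrigues(np.array(c['rvec'],float))[0]; t=np.array(c['tvec'],float).ravel()
    c['R']=R; c['t']=t; return c
def ray(c,u,v):
    d=c['R'].T@np.array([(u-c['cx'])/c['fx'],(v-c['cy'])/c['fy'],1.]); return -c['R'].T@c['t'],d
def plane(c,u,v,z):
    o,d=ray(c,u,v); return o+d*(z-o[2])/d[2]
def two(c1,p1,c2,p2):
    o1,d1=ray(c1,*p1);o2,d2=ray(c2,*p2)
    s=np.linalg.lstsq(np.c_[d1,-d2],o2-o1,rcond=None)[0]
    a=o1+d1*s[0];b=o2+d2*s[1]; return (a+b)/2,np.linalg.norm(a-b)
def cloud(c):
    v,u=np.mgrid[:480,:640]; z=c['depth']
    P=np.stack([(u-c['cx'])/c['fx']*z,(v-c['cy'])/c['fy']*z,z],-1)
    return (P-c['t'])@c['R']   # HxWx3 world, invalid where depth 0
def proj(c,P):
    p=c['R']@np.asarray(P)+c['t']; return p[:2]/p[2]*[c['fx'],c['fy']]+[c['cx'],c['cy']]
E
python3 - <<'E'
from h import *
import pickle
for n in('scene','top'):
    c=grab(n); cv2.imwrite(f'pics/{n}0.png',c['image']); pickle.dump(c,open(n+'0.pkl','wb'))
    print(n,-c['R'].T@c['t'],c['fx'],(c['depth']>0).mean())
o=get_obs(); print(o)
E
```

```text
pics
scene [ 0.55008819 -0.37826413  0.9162824 ] 446.00685248252796 0.9957356770833333
top [ 0.45009821 -0.02786337  1.4245038 ] 556.7978370287847 0.9960611979166667
{'t': 0.1, 'q': array([-1.33890360e+00,  2.64680685e-01,  1.60522205e+00, -1.61270173e-06,
        1.27368119e+00, -3.69080797e-02]), 'qvel': array([-4.96994333e-04, -7.30034014e-04, -2.30280218e-03,  2.07181409e-03,
       -1.74280741e-03, -6.13991356e-05]), 'joint_torque': array([-2.97938950e-04, -5.03619826e+01, -3.58071434e+01,  7.30386679e-02,
        2.33474543e-02, -6.21301274e-05]), 'position': array([ 0.1791111 , -0.65014961,  0.23751887]), 'eef_rot': array([-9.90833119e-04,  9.90981330e-01,  1.33996313e-01, -9.76803017e-05]), 'force': array([-0.23171122, -0.6443882 ,  0.09689264]), 'moment': array([0.00934726, 0.03570706, 0.00184949]), 'gripper_force': 0.0, 'gripper_width': 0.9984014436167095}
```

View pics/scene0.png

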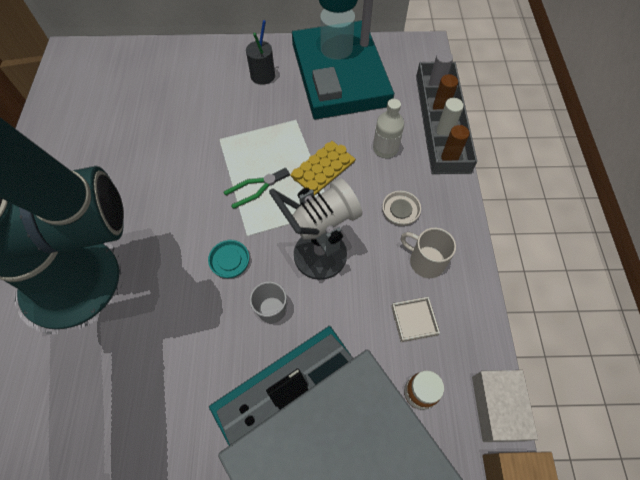

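View pics/top0.png

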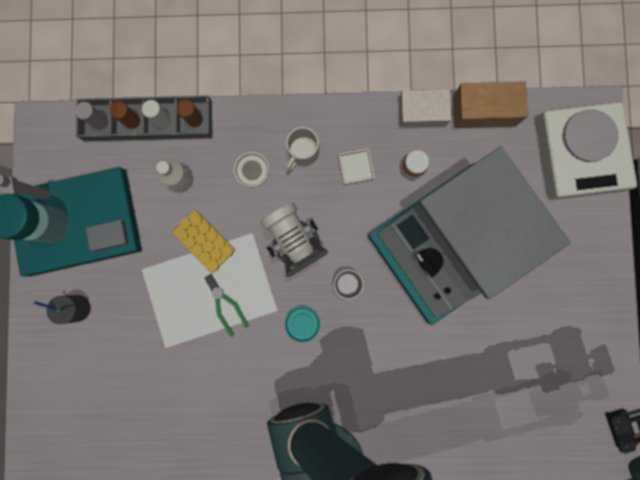

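Scene view: the round white dish is at (402,208), top view (251,169). The other candidates are the turquoise dish at scene (229,259) / top (302,324) and the square tray at (416,319) / (356,166). I choose the white round one with the grey specimen. The lamp is at scene (325,215) / top (292,240), and the switch at scene (288,388) / top (430,262).

```bash
python3 - <<'E'
from h import *
import pickle
s=pickle.load(open('scene0.pkl','rb'));t=pickle.load(open('top0.pkl','rb'))
def crop(c,x,y,w,h,W,H): return cv2.resize(c['image'][y:y+h,x:x+w],(W,H),interpolation=cv2.INTER_CUBIC)
a=np.hstack([crop(s,260,165,100,75,400,300),crop(t,230,190,100,75,400,300)])
b=np.hstack([crop(s,240,350,100,75,400,300),crop(t,370,205,100,75,400,300)])
im=np.vstack([a,b]); im[:300]=cv2.convertScaleAbs(im[:300],alpha=1.3); im[300:]=cv2.convertScaleAbs(im[300:],alpha=1.6,beta=20)
cv2.imwrite('pics/crop1.png',im)
S,T=cloud(s),cloud(t)
# dish: rim mask by height/colour near pixel
for c,C,p,nm in((s,S,(402,208),'s'),(t,T,(251,169),'t')):
    g=cv2.cvtColor(c['image'],cv2.COLOR_BGR2HSV); m=((g[...,2]>130)&(g[...,1]<60)&(C[...,2]>0.006)&(C[...,2]<.03)).astype(np.uint8)
    yy,xx=np.mgrid[:480,:640]; m&=(np.hypot(xx-p[0],yy-p[1])<30)
    k=max(cv2.findContours(m,cv2.RETR_EXTERNAL,cv2.CHAIN_APPROX_NONE)[0],key=cv2.contourArea)
    e=cv2.fitEllipse(k); print(nm,'dish',e,plane(c,*e[0],.014), 'specimen depth',C[p[1],p[0]])
# console panel normal: from depth in top around panel
for C in(S,T):
    m=(C[...,1]<-.2)&(C[...,0]>.2)&(C[...,0]<.75)&(C[...,2]>.02)&(C[...,1]>-.75); P=C[m]
    print('console',P.min(0),P.max(0),m.sum())
E
```

```text
s dish ((401.42071533203125, 206.7294921875), (32.38407516479492, 38.1971435546875), 105.1573486328125) [0.74717752 0.16664293 0.014     ] specimen depth [0.74893208 0.16515833 0.01060903]
t dish ((251.36241149902344, 168.48049926757812), (33.67885208129883, 34.506629943847656), 59.08798599243164) [0.75000513 0.16684147 0.014     ] specimen depth [0.7486854  0.16780032 0.01393424]
console [ 0.34511365 -0.39491131  0.02004143] [ 0.74996861 -0.20003858  0.9162824 ] 25169
console [ 0.20004804 -0.7498577   0.02009635] [ 0.74996609 -0.20000694  0.31806905] 21103
```

View pics/crop1.png

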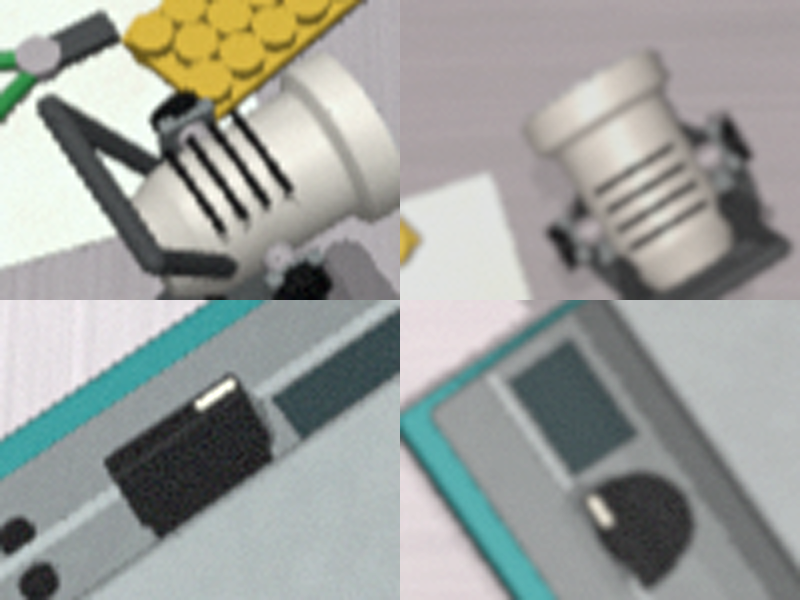

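```bash
python3 - <<'E'
from h import *
import pickle
np.set_printoptions(precision=4,suppress=True)
s=pickle.load(open('scene0.pkl','rb'));t=pickle.load(open('top0.pkl','rb'))
def line(P):
    m=P.mean(0);d=np.linalg.svd(P-m)[2][0]
    k=(P-m)@d; return (m,d,k.min(),k.max())
for nm,c,box in(('s',s,(262,180,345,245)),('t',t,(270,235,335,285))):
    C=cloud(c);g=c['image'].max(-1);yy,xx=np.mgrid[:480,:640]
    b=(xx>box[0])&(xx<box[2])&(yy>box[1])&(yy<box[3])
    m=b&(C[...,2]>.235)&(g<100)&(c['depth']>0)
    P=C[m];print(nm,'dark high n',len(P),P.min(0),P.max(0))
    for _ in range(3):
        l=line(P); r=np.linalg.norm(np.cross(P-l[0],l[1]),axis=1); P=P[r<max(.008,np.median(r)*1.5)]
    print(' line mid',l[0]+l[1]*(l[2]+l[3])/2,'dir',l[1],l[3]-l[2],len(P))
    w=(C[...,2]>.1)&(C[...,2]<.3)&(g>110)&(np.hypot(C[...,0]-.62,C[...,1]-.05)<.13); P=C[w]; l=line(P); print(' head',l)
# two-view of bar ends by hand
for a,b in(((273,192),(327,249)),((297,229),(287,273))): print(two(s,a,t,b))
C=cloud(t); g=t['image'].max(-1)
# panel plane
yy,xx=np.mgrid[:480,:640]
m=(xx>375)&(xx<470)&(yy>195)&(yy<310)&(t['depth']>0)&(C[...,2]>.08)&(C[...,2]<.25)
P=C[m]
from numpy.linalg import svd
best=None;rng=np.random.default_rng(0)
for _ in range(500):
    q=P[rng.choice(len(P),3,False)];n=np.cross(q[1]-q[0],q[2]-q[0]);L=np.linalg.norm(n)
    if L<1e-5:continue
    n/=L;n*=np.sign(n[2]); 
    if n[2]>.95 or n[2]<.6: continue
    k=(abs((P-q[0])@n)<.003).sum()
    if best is None or k>best[0]:best=(k,n,q[0])
I=P[abs((P-best[2])@best[1])<.003];n=svd(I-I.mean(0))[2][2];n*=np.sign(n[2]);o=I.mean(0)
print('panel',best[0],len(P),n,o,'lean deg',np.degrees(np.arccos(n[2])),'az',np.degrees(np.arctan2(n[1],n[0])))
for nm,c in(('s',s),('t',t)):
    C=cloud(c);h=(C-o)@n; g=c['image'].max(-1)
    L=np.linalg.norm(C-o,axis=-1)
    for lo,hi in((.005,.02),(.038,.055)):
        m=(h>lo)&(h<hi)&(g<75)&(L<.15)&(c['depth']>0); P=C[m]
        if len(P)<5: print(nm,lo,'few');continue
        l=line(P-np.outer((P-o)@n,n)); v,u=np.nonzero(m)
        print(nm,lo,len(P),'foot mid',l[0]+l[1]*(l[2]+l[3])/2,l[0],l[1],l[3]-l[2],'px',u.min(),u.max(),v.min(),v.max())
E
```

```text
s dark high n 402 [ 0.4649 -0.0287  0.2353] [0.5305 0.0591 0.2658]
 line mid [0.4931 0.0149 0.2624] dir [ 0.5058 -0.8626 -0.009 ] 0.09865061466845262 335
 head (array([0.5708, 0.0524, 0.2104]), array([-0.9007, -0.4069, -0.1525]), np.float64(-0.053349771117179555), np.float64(0.07285650263305785))
t dark high n 329 [ 0.4679 -0.0241  0.235 ] [0.5332 0.0641 0.2676]
 line mid [0.4954 0.0189 0.2612] dir [-0.5069  0.8619 -0.0117] 0.09958149021018739 263
 head (array([0.567 , 0.0616, 0.2099]), array([-0.8426, -0.5027, -0.1931]), np.float64(-0.054209077750306894), np.float64(0.07757332722333463))
(array([ 0.501 , -0.0283,  0.3903]), np.float64(0.02820667860521559))
(array([0.4912, 0.0767, 0.0749]), np.float64(0.026486409649940857))
panel 2990 4702 [-0.3141  0.4813  0.8184] [ 0.506  -0.2643  0.1138] lean deg 35.079740753724906 az 123.12367393606436
s 0.005 416 foot mid [ 0.5066 -0.2727  0.119 ] [ 0.4813 -0.2813  0.1143] [-0.9333 -0.3148 -0.173 ] 0.20168391329165775 px 239 345 357 424
s 0.038 324 foot mid [ 0.5021 -0.272   0.1168] [ 0.5002 -0.2732  0.1168] [-0.8504 -0.5259 -0.017 ] 0.06345380890587804 px 266 301 368 396
t 0.005 358 foot mid [ 0.514  -0.2697  0.12  ] [ 0.5066 -0.2732  0.1193] [-0.8997 -0.4262 -0.0946] 0.20674863518046835 px 399 470 216 298
t 0.038 157 foot mid [ 0.5047 -0.27    0.1167] [ 0.5019 -0.2716  0.1166] [-0.8645 -0.5013 -0.0369] 0.06409466049922925 px 416 436 251 276
```

```bash
python3 - <<'E'
from h import *
import pickle
np.set_printoptions(precision=4,suppress=True)
s=pickle.load(open('scene0.pkl','rb'));t=pickle.load(open('top0.pkl','rb'))
C=cloud(s);g=s['image'].max(-1);P=C[(g<90)&(C[...,2]>.006)&(C[...,2]<.03)&(np.hypot(C[...,0]-.553,C[...,1]-.052)<.08)]
print('foot pts',len(P),P.min(0),P.max(0),cv2.minEnclosingCircle(P[:,:2].astype(np.float32)))
f=np.array([-.546,.837]);l=np.array([.837,.546]);o=np.array([.5035,-.271])
for nm,c in(('s',s),('t',t)):
    C=cloud(c);v=(C[...,:2]-o)@f;u=(C[...,:2]-o)@l
    m=(abs(u)<.12)&(abs(v)<.3)&(C[...,2]>.2)&(C[...,2]<.29)&(c['depth']>0)
    print(nm,'tall part front v',np.percentile(v[m],[98,99.5,100]),'z',np.percentile(C[m][:,2],[1,50,99]))
    m=(abs(u)<.025)&(abs(v)<.3)&(c['depth']>0)
    for a in np.arange(-.06,.09,.01):
        k=m&(v>=a)&(v<a+.01)
        if k.any():print('  v %.2f z max %.3f min %.3f'%(a,C[k][:,2].max(),C[k][:,2].min()),end=';')
    print()
q=get_obs()['eef_rot'];print(q)
E
```

```text
foot pts 1358 [ 0.4943 -0.0081  0.0062] [0.6115 0.092  0.03  ] ((0.5528278946876526, 0.05152478814125061), 0.06062967702746391)
s tall part front v [-0.0249 -0.0227 -0.0215] z [0.26   0.2628 0.2654]
  v -0.06 z max 0.266 min 0.260;  v -0.05 z max 0.266 min 0.258;  v -0.04 z max 0.266 min 0.260;  v -0.03 z max 0.266 min 0.258;  v -0.01 z max 0.135 min 0.128;  v 0.00 z max 0.140 min 0.124;  v 0.01 z max 0.154 min 0.136;  v 0.02 z max 0.158 min 0.149;  v 0.03 z max 0.153 min 0.147;  v 0.04 z max 0.088 min 0.081;  v 0.05 z max 0.084 min 0.074;  v 0.06 z max 0.078 min 0.059;  v 0.07 z max 0.063 min 0.056;  v 0.08 z max 0.063 min 0.055;
t tall part front v [-0.0228 -0.0219 -0.021 ] z [0.2462 0.2621 0.2672]
  v -0.06 z max 0.267 min 0.257;  v -0.05 z max 0.269 min 0.139;  v -0.04 z max 0.268 min 0.132;  v -0.03 z max 0.267 min 0.126;  v -0.02 z max 0.147 min 0.120;  v -0.01 z max 0.140 min 0.122;  v 0.00 z max 0.143 min 0.121;  v 0.01 z max 0.155 min 0.135;  v 0.02 z max 0.161 min 0.092;  v 0.03 z max 0.156 min 0.081;  v 0.04 z max 0.094 min 0.076;  v 0.05 z max 0.086 min 0.070;  v 0.06 z max 0.082 min 0.053;  v 0.07 z max 0.068 min 0.052;  v 0.08 z max 0.063 min -0.009;
[-0.001   0.991   0.134  -0.0001]
```

```bash
python3 -m pendant '[{"offset":[0,0,-50],"yaw":-10.5,"claw":50},{"offset":[0,0,-50],"yaw":-10.5,"claw":50},{"offset":[0,0,-50],"yaw":-10.5,"claw":50},{"offset":[0,0,-20],"yaw":-10.5,"claw":50},{"offset":[0,0,0],"yaw":-10.5,"claw":50},{"offset":[0,0,0],"yaw":-10.5,"claw":50},{"offset":[0,0,0],"yaw":-10.5,"claw":50},{"offset":[0,0,0],"yaw":-10.5,"claw":50},{"offset":[0,0,0],"yaw":-10.5,"claw":50},{"offset":[0,0,0],"yaw":-10.5,"claw":50}]' 10
python3 -c "
from plant import get_obs
from scipy.spatial.transform import Rotation as R
import numpy as np
o=get_obs();r=R.from_quat(o['eef_rot'],scalar_first=True);print(o['q'],o['position'],r.as_matrix().round(3))
print(r.inv().apply(np.array([.495,.017,.40])-o['position'])*1000)"
```

```text
t: 1.35
position: [0.1792, -0.6505, 0.4079]
eef_rot: [-0.0, 0.494, 0.869, 0.001]
force: [0.9, 0.2, -0.1]
gripper_width: 0.566
gripper_force: 0.0
[-1.33890824e+00  2.13696075e-01  1.36167220e+00  6.08925882e-05
  1.56756732e+00 -1.87553937e+00] [ 0.1792211  -0.6505366   0.40789161] [[-0.511  0.859 -0.   ]
 [ 0.859  0.511  0.001]
 [ 0.001  0.    -1.   ]]
[412.25463862 612.66159154   8.69467133]
```

```bash
python3 -m pendant '[{"offset":[34,50,0],"yaw":0,"claw":50},{"offset":[34,50,0],"yaw":0,"claw":50},{"offset":[34,50,0],"yaw":0,"claw":50},{"offset":[34,50,0],"yaw":0,"claw":50},{"offset":[34,50,0],"yaw":0,"claw":50},{"offset":[34,50,0],"yaw":0,"claw":50},{"offset":[34,50,0],"yaw":0,"claw":50},{"offset":[34,50,0],"yaw":0,"claw":50},{"offset":[34,50,0],"yaw":0,"claw":50},{"offset":[34,50,0],"yaw":0,"claw":50},{"offset":[34,50,0],"yaw":0,"claw":50},{"offset":[0,0,0],"yaw":0,"claw":50}]' 10
cat > g.py <<'E'
import sys
from plant import get_obs
from scipy.spatial.transform import Rotation as R
import numpy as np
o=get_obs();r=R.from_quat(o['eef_rot'],scalar_first=True);p=np.array(eval(sys.argv[1]))
print(o['t'],o['q'].round(2),'y az',np.degrees(np.arctan2(*r.as_matrix()[[1,0],1])).round(1),'to go mm',(r.inv().apply(p-o['position'])*1000).round(1))
E
python3 g.py '[.495,.017,.243]'
```

```text
t: 2.85
position: [0.4651, -0.0461, 0.4079]
eef_rot: [-0.001, 0.494, 0.87, 0.0]
force: [-0.4, -0.8, 0.1]
gripper_width: 0.568
gripper_force: 0.0
2.85 [-0.15 -0.19  1.77  0.    1.56 -0.69] y az 30.8 to go mm [ 38.6  58.1 165. ]
```

```bash
python3 -m pendant '[{"offset":[20,29,0],"yaw":0,"claw":50},{"offset":[19,29,0],"yaw":0,"claw":50},{"offset":[0,0,40],"yaw":0,"claw":50},{"offset":[0,0,40],"yaw":0,"claw":50},{"offset":[0,0,30],"yaw":0,"claw":50},{"offset":[0,0,0],"yaw":0,"claw":50}]' 10
python3 g.py '[.495,.017,.243]'
python3 - <<'E'
from h import *
s=grab('scene');t=grab('top')
a=np.hstack([cv2.resize(c['image'][y:y+150,x:x+130],(390,450),interpolation=cv2.INTER_CUBIC) for c,x,y in((s,220,120),(t,230,160))])
cv2.imwrite('pics/p4.png',cv2.convertScaleAbs(a,alpha=1.4))
E
```

```text
t: 3.6
position: [0.4925, 0.0121, 0.2956]
eef_rot: [-0.003, 0.497, 0.867, -0.002]
force: [0.6, -0.4, 0.3]
gripper_width: 0.567
gripper_force: 0.0
3.6 [-0.03 -0.11  1.9  -0.    1.36 -0.56] y az 30.3 to go mm [ 2.8  5.  52.6]
```

View pics/p4.png

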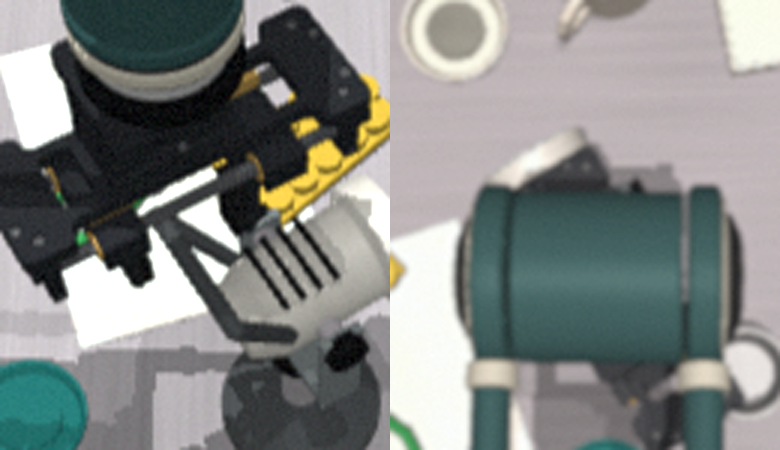

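Scene crop: the fingers, at crop (135,265) and (240,200), straddle the bar that runs from (170,225) to (235,330), and are still above it. I'll lower them.

```bash
python3 -m pendant '[{"offset":[3,5,25],"yaw":0,"claw":50},{"offset":[0,0,27],"yaw":0,"claw":50},{"offset":[0,0,0],"yaw":0,"claw":16},{"offset":[0,0,0],"yaw":0,"claw":16},{"offset":[0,0,0],"yaw":0,"claw":16},{"offset":[0,0,0],"yaw":0,"claw":16}]' 10
python3 g.py '[.495,.017,.243]'
```

```text
t: 4.45
position: [0.4969, 0.0173, 0.2482]
eef_rot: [0.0, 0.497, 0.868, -0.001]
force: [-4.4, -2.6, 4.9]
gripper_width: 0.186
gripper_force: 3.0
4.45 [-0.01 -0.08  1.96 -0.    1.26 -0.54] y az 30.4 to go mm [ 0.8 -1.8  5.2]
```

```bash
python3 -m pendant '[{"offset":[0,9,-6.5],"yaw":0,"claw":16},{"offset":[0,9,-6.5],"yaw":0,"claw":16},{"offset":[0,9.5,-4],"yaw":0,"claw":16},{"offset":[0,9.5,-4],"yaw":0,"claw":16},{"offset":[0,10,-2],"yaw":0,"claw":16},{"offset":[0,10,-2],"yaw":0,"claw":16},{"offset":[0,7,0],"yaw":0,"claw":16},{"offset":[0,0,0],"yaw":0,"claw":16}]' 10
python3 g.py '[.555,.0525,.265]'
python3 - <<'E'
from h import *
s=grab('scene');t=grab('top')
a=np.hstack([cv2.resize(c['image'][y:y+150,x:x+130],(390,450),interpolation=cv2.INTER_CUBIC) for c,x,y in((s,260,130),(t,230,150))])
cv2.imwrite('pics/p5.png',cv2.convertScaleAbs(a,alpha=1.4))
E
```

```text
t: 5.45
position: [0.5534, 0.0514, 0.2712]
eef_rot: [0.0, 0.497, 0.868, 0.001]
force: [-0.5, -0.1, -0.2]
gripper_width: 0.183
gripper_force: 0.0
5.45 [ 0.05  0.02  1.82  0.    1.3  -0.48] y az 30.4 to go mm [0.2 1.9 6.2]
```

View pics/p5.png

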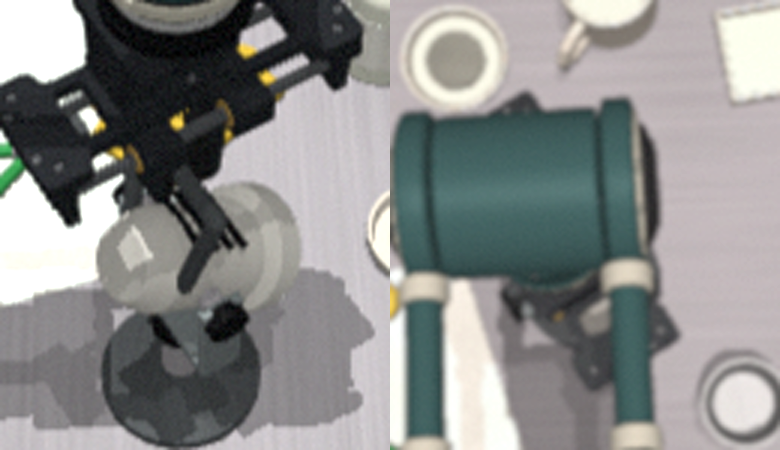

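The scene crop shows the bar still caged and the glass tilted down towards the dish. I'll nudge it 4 mm, release it and measure.

```bash
python3 -m pendant '[{"offset":[0,4,0],"yaw":0,"claw":16},{"offset":[0,0,0],"yaw":0,"claw":16},{"offset":[0,0,0],"yaw":0,"claw":40},{"offset":[0,0,0],"yaw":0,"claw":40},{"offset":[0,0,0],"yaw":0,"claw":40},{"offset":[0,0,-50],"yaw":0,"claw":40},{"offset":[0,0,-50],"yaw":0,"claw":10},{"offset":[20,-50,0],"yaw":0,"claw":0},{"offset":[0,-60,0],"yaw":0,"claw":0},{"offset":[0,-60,0],"yaw":0,"claw":0},{"offset":[0,-60,0],"yaw":0,"claw":0},{"offset":[0,0,0],"yaw":0,"claw":0}]' 10
python3 g.py '[.54,-.22,.38]'
python3 - <<'E'
from h import *
np.set_printoptions(precision=4,suppress=True)
s=grab('scene');t=grab('top')
a=np.hstack([cv2.resize(c['image'][y:y+150,x:x+130],(390,450),interpolation=cv2.INTER_CUBIC) for c,x,y in((s,260,130),(t,230,150))])
cv2.imwrite('pics/p6.png',cv2.convertScaleAbs(a,alpha=1.4))
for c in(s,t):
    C=cloud(c);g=c['image'].max(-1);B=(np.hypot(C[...,0]-.553,C[...,1]-.052)<.1)&(c['depth']>0)
    P=C[B&(C[...,2]>.262)&(C[...,2]<.30)]
    m=P.mean(0);d=np.linalg.svd(P-m)[2][0];k=(P-m)@d
    print('bar',len(P),m+d*(k.min()+k.max())/2,d,np.ptp(k),P.max(0))
    P=C[B&(g>110)&(C[...,2]>.1)&(C[...,2]<.255)]
    # cylinder body: fit axis direction via least squares, r=34, axis through lamp_beam
    from scipy.optimize import least_squares
    o=np.array([.553,.0515,.18])
    def f(x):
        d=np.array([np.cos(x[0])*np.cos(x[1]),np.sin(x[0])*np.cos(x[1]),-np.sin(x[1])]);q=P-o;a=q@d
        r=np.linalg.norm(q-np.outer(a,d),axis=1); return np.where((a>-.03)&(a<.035),r-.034,0)
    r=least_squares(f,[.53,.63],loss='soft_l1',f_scale=.002);print('axis yaw,tilt',r.x,len(P),r.cost)
E
```

```text
t: 7.05
position: [0.3455, -0.0476, 0.3725]
eef_rot: [0.002, 0.499, 0.867, 0.0]
force: [0.6, 0.7, 1.1]
gripper_width: 0.008
gripper_force: 0.0
7.05 [-0.21 -0.44  2.01 -0.    1.57 -0.73] y az 30.2 to go mm [-246.8   81.5   -6.7]
bar 463 [0.5509 0.0501 0.2848] [ 0.5124 -0.8587  0.0101] 0.10025652490796412 [0.5801 0.0951 0.2931]
axis yaw,tilt [0.576  0.6145] 1620 0.000942101396534912
bar 308 [0.5542 0.0527 0.286 ] [-0.5047  0.8633  0.0013] 0.10034510957937885 [0.5819 0.0969 0.2946]
axis yaw,tilt [0.5343 0.5948] 1190 0.0004619409620685589
```

View pics/p6.png

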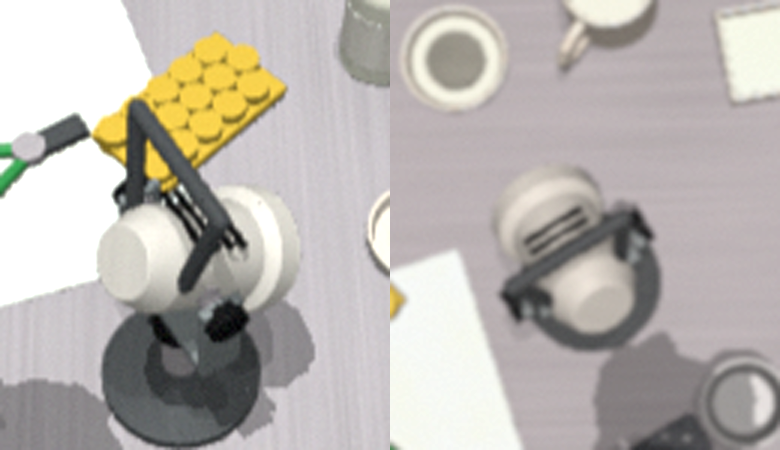

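The top view shows the bar over the foot's centre and the head facing the dish. Measured tilt is about 0.61 (0.637 needed) and yaw about 30.6° (30.5° needed), so the beam is roughly 6 mm off, inside the limit. Now the switch: I'll push the bar's left end up the slope with the closed fingers, keeping the body clear of the brow.

```bash
python3 -m pendant '[{"offset":[-48,15,0],"yaw":-3,"claw":0},{"offset":[-48,15,0],"yaw":0,"claw":0},{"offset":[-48,15,0],"yaw":0,"claw":0},{"offset":[-48,15,0],"yaw":0,"claw":0},{"offset":[0,0,0],"yaw":0,"claw":0}]' 10
python3 g.py '[.486,-.193,.135]'
```

```text
t: 7.78
position: [0.5049, -0.1767, 0.3688]
eef_rot: [-0.002, 0.474, 0.88, -0.0]
force: [-0.4, 0.5, -0.3]
gripper_width: 0.004
gripper_force: 0.0
7.775 [-0.38 -0.05  1.72  0.    1.48 -0.97] y az 33.4 to go mm [ -4.  -24.2 233.9]
```

```bash
python3 -m pendant '[{"offset":[-2,-12,40],"yaw":0,"claw":0},{"offset":[-2,-12,40],"yaw":0,"claw":0},{"offset":[0,0,50],"yaw":0,"claw":0},{"offset":[0,0,50],"yaw":0,"claw":0},{"offset":[0,0,40],"yaw":0,"claw":0},{"offset":[0,0,14],"yaw":0,"claw":0},{"offset":[0,0,0],"yaw":0,"claw":0}]' 10
python3 g.py '[.486,-.193,.135]'
python3 - <<'E'
from h import *
s=grab('scene');t=grab('top')
a=np.hstack([cv2.resize(c['image'][y:y+150,x:x+130],(390,450),interpolation=cv2.INTER_CUBIC) for c,x,y in((s,220,290),(t,350,180))])
cv2.imwrite('pics/p7.png',cv2.convertScaleAbs(a,alpha=1.7,beta=15))
E
```

```text
t: 8.65
position: [0.4838, -0.1914, 0.1372]
eef_rot: [-0.001, 0.474, 0.881, 0.0]
force: [-0.5, 0.2, 0.7]
gripper_width: 0.005
gripper_force: 0.0
8.65 [-0.42  0.06  2.04  0.    1.05 -1.01] y az 33.5 to go mm [-2.5  1.   2.2]
```

View pics/p7.png

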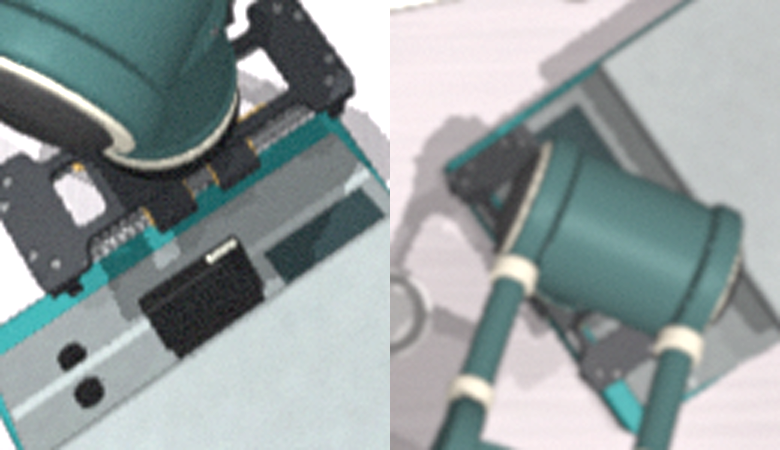

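Scene crop: the bar is still level, with its white-marked left end at crop (222,250). The closed fingers wait in front of it at (215,200). I'll push towards the console.

```bash
python3 -m pendant '[{"offset":[-15,0,0],"yaw":0,"claw":0},{"offset":[-15,0,2],"yaw":0,"claw":0},{"offset":[-4,0,0],"yaw":0,"claw":0},{"offset":[-4,0,0],"yaw":0,"claw":0},{"offset":[-4,0,0],"yaw":0,"claw":0},{"offset":[0,0,0],"yaw":0,"claw":0}]' 10
cat > w.py <<'E'
from plant import get_obs
import numpy as np
o=get_obs();d=o['position'][:2]-[.5035,-.271];f=np.array([-.546,.837]);l=np.array([.837,.546])
print('u %.4f v %.4f z %.4f'%(d@l,d@f,o['position'][2]),'F u,v,z',(o['force'][:2]@l).round(1),(o['force'][:2]@f).round(1),o['force'][2].round(1),o['t'])
E
python3 w.py
```

```text
t: 9.5
position: [0.5045, -0.2211, 0.1368]
eef_rot: [-0.007, 0.475, 0.88, 0.004]
force: [-11.6, 25.2, 20.5]
gripper_width: 0.007
gripper_force: 13.9
u 0.0280 v 0.0412 z 0.1368 F u,v,z 4.0 27.4 20.5 9.5
```

```bash
python3 - <<'E'
from h import *
s=grab('scene')
a=cv2.resize(s['image'][320:430,220:370],(750,550),interpolation=cv2.INTER_CUBIC)
cv2.imwrite('pics/p8.png',cv2.convertScaleAbs(a,alpha=2.2,beta=25))
E
```

```text
(no output)
```

View pics/p8.png

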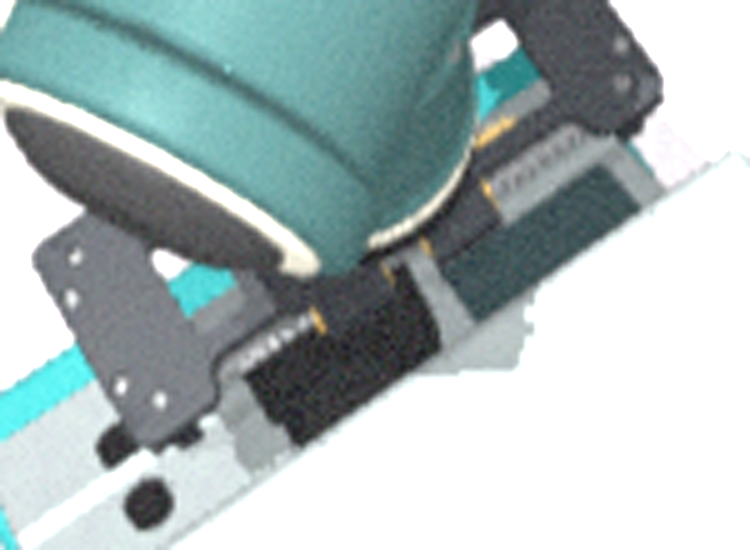

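The view shows the fingers against the bar's left half, with the bar barely turned. The upward drag means the push should follow the slope, so I'll rise as I push.

```bash
python3 -m pendant '[{"offset":[2,0,-4],"yaw":0,"claw":0},{"offset":[0,2,0],"yaw":0,"claw":0},{"offset":[-4,0,-2],"yaw":0,"claw":0},{"offset":[-4,0,-2],"yaw":0,"claw":0},{"offset":[0,0,0],"yaw":0,"claw":0}]' 10; python3 w.py
```

```text
t: 10.18
position: [0.5087, -0.2269, 0.1422]
eef_rot: [-0.006, 0.475, 0.88, 0.002]
force: [-7.3, 14.1, 5.7]
gripper_width: 0.002
gripper_force: 7.5
u 0.0285 v 0.0341 z 0.1422 F u,v,z 1.6 15.7 5.7 10.175
```

```bash
python3 -m pendant '[{"offset":[-3,0,-1],"yaw":0,"claw":0},{"offset":[-3,0,-1],"yaw":0,"claw":0},{"offset":[-3,0,-1],"yaw":0,"claw":0},{"offset":[0,0,0],"yaw":0,"claw":0}]' 10; python3 w.py
```

```text
t: 10.68
position: [0.5142, -0.2336, 0.1444]
eef_rot: [-0.006, 0.475, 0.88, 0.003]
force: [-4.3, 17.7, 1.7]
gripper_width: 0.009
gripper_force: 7.4
u 0.0294 v 0.0255 z 0.1444 F u,v,z 6.1 17.2 1.7 10.675
```

```bash
python3 -m pendant '[{"offset":[-2.5,0,-1],"yaw":0,"claw":0},{"offset":[-2.5,0,0],"yaw":0,"claw":0},{"offset":[0,0,0],"yaw":0,"claw":0}]' 10; python3 w.py
python3 - <<'E'
from h import *
s=grab('scene')
a=cv2.resize(s['image'][320:430,220:370],(750,550),interpolation=cv2.INTER_CUBIC)
cv2.imwrite('pics/p9.png',cv2.convertScaleAbs(a,alpha=2.2,beta=25))
E
```

```text
t: 11.05
position: [0.5156, -0.2346, 0.1445]
eef_rot: [-0.009, 0.475, 0.88, 0.005]
force: [-6.8, 25.2, 2.5]
gripper_width: 0.01
gripper_force: 11.2
u 0.0300 v 0.0239 z 0.1445 F u,v,z 8.1 24.8 2.5 11.05
```

View pics/p9.png

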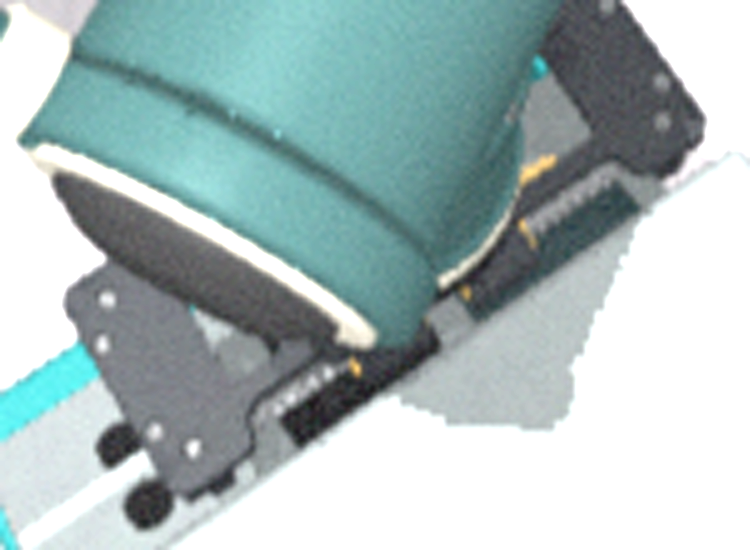

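The bar is hidden in this view. The push has stiffened, which may be the stop, so I'll back off and look.

```bash
python3 -m pendant '[{"offset":[40,0,0],"yaw":0,"claw":0},{"offset":[50,0,-30],"yaw":0,"claw":0},{"offset":[50,0,-30],"yaw":0,"claw":0},{"offset":[0,0,0],"yaw":0,"claw":0}]' 10; python3 w.py
python3 - <<'E'
from h import *
np.set_printoptions(precision=4,suppress=True)
s=grab('scene');t=grab('top')
a=np.hstack([cv2.resize(c['image'][y:y+h,x:x+w],(400,400),interpolation=cv2.INTER_CUBIC) for c,x,y,w,h in((s,240,350,80,80),(t,390,220,80,80))])
cv2.imwrite('pics/p10.png',cv2.convertScaleAbs(a,alpha=1.8,beta=20))
n=np.array([-.3141,.4813,.8184]);o=np.array([.5035,-.271,.1168])
up=np.array([0,0,1])-n*n[2];up/=np.linalg.norm(up);lf=np.cross(n,up)*-1
for c in(s,t):
    C=cloud(c);h=(C-o)@n;m=(h>.038)&(h<.055)&(c['image'].max(-1)<75)&(np.linalg.norm(C-o,axis=-1)<.08)&(c['depth']>0)
    P=C[m]-o; X=np.c_[P@lf,P@up]; k=X-X.mean(0);d=np.linalg.svd(k)[2][0];print(len(P),X.mean(0),'bar angle deg',np.degrees(np.arctan2(d[1],d[0])),np.ptp(k@d))
print(lf)
E
```

```text
t: 11.6
position: [0.4436, -0.1255, 0.2109]
eef_rot: [0.003, 0.473, 0.881, 0.001]
force: [-0.2, -0.4, 0.5]
gripper_width: 0.005
gripper_force: 0.0
u 0.0293 v 0.1545 z 0.2109 F u,v,z -0.4 -0.3 0.5 11.6
282 [ 0.0025 -0.0009] bar angle deg 120.0060249744118 0.06564139812464799
89 [-0.0053  0.0045] bar angle deg 117.72940879158001 0.046903182263921366
[-0.8375 -0.5465  0.    ]
```

View pics/p10.png

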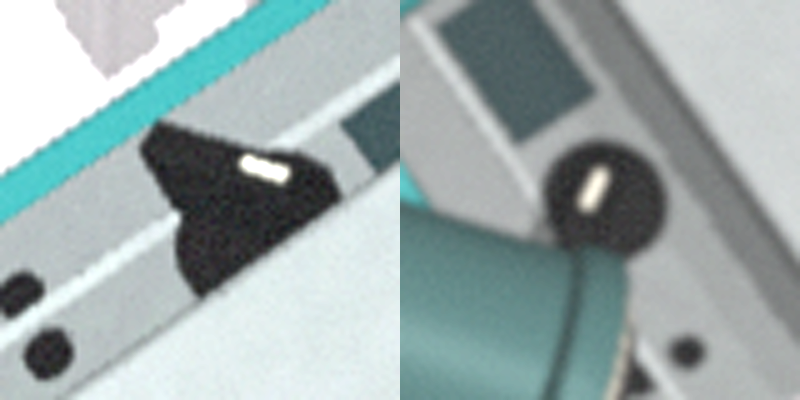

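Both pictures show the bar turned, and both fits put it at about 60° (1.05 rad), at the stop. One numeric check of the lamp and dish, then I'll hand in.

```bash
python3 - <<'E'
from h import *
from plant import close_job
s=grab('scene');C=cloud(s)
P=C[(np.hypot(C[...,0]-.553,C[...,1]-.052)<.1)&(C[...,2]>.262)&(C[...,2]<.30)]
m=P.mean(0);d=np.linalg.svd(P-m)[2][0];k=(P-m)@d;b=m+d*(k.min()+k.max())/2
print(b,d,C[208,402],get_obs()['force'])
if np.linalg.norm(b-[.5509,.0501,.2848])<.006: print(close_job())
E
```

```text
[0.55077541 0.05038142 0.28482532] [ 0.51320093 -0.85822447  0.00869255] [0.74880708 0.1648167  0.01117839] [ 0.56949988  0.18397292 -0.27276426]
the job is handed in; nothing more can be done
None
```

The job is handed in, with no verdict shown: I measured the lamp's beam about 6 mm from the middle of the round dish (25 mm allowed), then turned the switch fully on (about 60°, at its stop), with the dish unmoved and the arm clear.

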